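# Refit the burr carrier on the coffee grinder

### The arm

A 6-joint arm with a two-finger parallel gripper is mounted at the origin on the work surface. World frame = base frame: x ahead of the robot, y to its left, z up, the work surface at z = 0. Lengths are in m, angles in rad, forces in N, time in s.
With the tool pointing down it reaches from about 0.2 to 0.875 m from the base axis. Payload 3.4 kg.
Tool frame: the origin (TCP) lies between the finger pads; the fingertips stand arm.tcp_to_tips ahead of it and the grasp point (between the pads) lies 6 mm ahead of it (arm.tcp_to_tips is the distance from the TCP to the fingertips, in m); y points along the fingers, x is the direction in which the jaws open and shut, and the axes are right-handed (so a half turn about y gives the same grasp; the last joint's range is limited). The gripper opens to 94 mm and grips with 3 to 60 N. Pads are 16 mm wide; open, the fingers measure 119 mm over their backs; the gripper's body (75 mm by 177 mm) begins 78 mm behind the grasp point.
Start: joints at [-1.348, 0.276, 1.505, -0, 1.361, -0.121], TCP at [0.194, -0.541, 0.23] pointing down, gripper open.
Joint ranges: [-2.89, 2.89], [-0.75, 2.08], [0.22, 2.7], [-1.18, 4.32], [0.11, 2.71], [-2.7, 2.7]. Speed limits (rad/s): [2.57, 2.57, 3.14, 3.14, 3.14, 3.14].

### API

Orientations are given as [roll, pitch, yaw] about the fixed x, y, z axes, in that order (R = Rz(yaw) Ry(pitch) Rx(roll)).
In Python, from plant import arm gives the robot as it stands. Calls block until the motion is done:
- arm.move_to(position, orientation): joint-space move of the TCP to a pose.
- arm.move_straight(position, orientation=None, velocity=0.15, f_stop=None): straight line of the TCP; orientation=None keeps the orientation; velocity is the mean speed in m/s. With f_stop (N) it stops when the force on the tool has changed by that much, and returns True; else False.
- arm.movej(angles): joint-space move.
- arm.gripper_open() and arm.grab(grip_force=None): open the fingers fully, or close them until they stop; grip_force is the grip in N (None keeps the last).
- arm.wait(seconds).
- arm.inverse_kinematics(position, orientation): joint angles nearest the present ones, or None.
- arm.read_camera(name): name is "scene" or "top" or "wrist"; returns a dict with "image" (480x640x3 uint8, blue, green, red), "depth" (480x640 float32, m along the optical axis (not along the pixel's ray), 0 where there is no reading), "fx", "fy", "cx", "cy" (pixels), "dist" ([k1, k2, p1, p2, k3] as OpenCV has them; the pictures are not rectified), "position" and "orientation" of the camera in the world; the wrist camera has in their place "T_tool_cam" (4x4, takes a point from camera to tool coordinates, whose origin is the TCP and whose axes are the tool frame's). Camera axes: x right, y down, z forward; pixel columns grow to the right and rows downward; lengths in m; the calibration is good to about 2 mm. A picture is of the moment at which its call begins: read the wrist's pose just before it.
A pose or a line that the arm cannot do raises arm.IKError and nothing moves.
- arm.job_done(): hands the job in, once; it reports no verdict.
Readings, each from a call of its own:
- arm.get_clock(): time.
- arm.get_q(): joint angles.
- arm.get_joint_velocities(): joint speeds.
- arm.get_joint_torque(): joint torques, N m.
- arm.get_tcp_pos(): TCP position.
- arm.get_ee_rot(): TCP orientation.
- arm.get_force(): force on the tool from outside, world axes, zero at the start.
- arm.get_moment(): the same for the moment, N m.
- arm.get_finger_gap(): opening from 0.0 (shut) to 1.0 (fully open).
Only numpy, scipy, OpenCV 4.12 (cv2) and the standard library are available. Lean on these libraries where they do the work, as an engineer would, in place of code of your own. Each camera call takes 0.05 s, during which the arm holds its last target. There are 200 camera calls.

### The job

The coffee grinder has been cleaned: pick up its square steel burr carrier by the lifting bar from the rubber mat and put it back on top of the grinder, over the centre hub and turned so that all four studs come through its four holes, sliding it fully home, flat on the collar. Use only light pressure while you find the studs, never force it, then let go and leave it there; leave the mugs, jar and other things where they are.

Things in the scene. Friction and masses are not known exactly. Their poses are not given: they have to be found in the camera images.
- carrier: Burr carrier, loose, 0.28 to 0.52 kg: a square steel plate 84 x 84 x 10 mm with a 23 mm bore in the middle and four 10 mm through holes at x, y = +-30 mm, and above it a lifting bar. Origin: centre of the plate's underside; z up; x along the lifting bar. At the start it lies flat on the mat. It may go onto the studs in any of its four quarter turns.
- bar (a point): Centre of the carrier's dark lifting bar, 35 mm above the plate's underside. The bar is 62 mm long (along the carrier's x), 12 mm thick (along y) and 14 mm high (28 to 42 mm above the underside), standing on two 8 mm posts at x = +-27 mm; grip it across its thickness. The gap below it is free for the hub.
- grinder: Coffee grinder, fixed: black foot 170 x 140 mm, round black tower 124 mm across, spout towards its -x. Origin: centre of its underside; z up. On top a round aluminium collar, 120 mm across, carries the hub and four studs. The collar's clock setting is NOT measured: its square of studs is turned by -0.70 to +0.70 rad about z from the grinder's x, y axes; the collar is stiff and stays so.
- seat (a point): Centre of the collar's flat top, 165 mm above the table, where the carrier's underside centre belongs. Axes as the grinder's. Four upright studs, 8 mm diameter, 14 mm high, the top 1.5 mm tapering to 6 mm, stand at the corners of a 60 mm square about it (clearance in the holes 1 mm all round). See their angle, or feel it by turning the carrier lightly on the stud tips until it drops.
- hub_tip (a point): Top of the centre hub, 22 mm above the seat; the hub is 20 mm in diameter, its top 4 mm conical. A carrier that is on the hub but turned wrong rests on the stud tips, 14 mm above the seat.
- mat: Black rubber mat 260 x 170 x 5 mm, fixed; origin at the centre of its underside. The carrier and the brush lie on it.
- brush: Bystander: small cleaning brush, 130 mm long, lying on the mat. Origin at its underside.
- grounds_cup: Bystander: steel cup, 58 mm diameter, 55 mm high, on the table before the grinder's spout. Origin at its underside.
- mug_a: Bystander: white mug, 80 mm diameter, 90 mm high. Origin at its underside.
- mug_b: Bystander: white mug, 80 mm diameter, 90 mm high. Origin at its underside.
- tumbler: Bystander: drinking glass, 68 mm diameter, 100 mm high. Origin at its underside.
- jar: Bystander: amber glass jar with a steel cap, 72 mm diameter, 110 mm high. Origin at its underside.
- tamper: Bystander: steel tamper, 58 mm diameter, 78 mm high, standing on its disc. Origin at its underside.
Things that resemble listed ones, but are neither listed nor needed, are in the scene too. Of the things shaped like the grinder, the black one is meant.

How it is judged:
On the way:
1. the carrier is lifted clear of the mat (height (world z) of carrier above 0.05 m), for 0.2 s.
At the end, for the whole second after the job is handed in: The carrier lies released and at rest on the grinder, fully home on all four studs: underside within 2 mm of the collar's top, centre within 4 mm of the seat, tilted less than 0.05 rad, right way up (z of carrier in the frame of seat between -0.003 and 0.002 m and horizontal distance between carrier and seat below 0.004 m and angle between carrier's own z axis and vertical below 0.05 rad and linear speed of carrier below 0.01 m/s and angular speed of carrier below 0.1 rad/s); the robot touches nothing.
It fails at once if the carrier is pressed against the grinder with more than 40 N (contact force between carrier and grinder above 40 N).
It fails at once if the gripper or arm strikes the grinder with more than 25 N (contact force between the arm and grinder above 25 N).
It fails at once if a bystander is moved more than 30 mm (distance of any of brush, grounds_cup, mug_a, mug_b, tumbler, jar, tamper from where it was at the start of the episode above 0.03 m).
It also fails if it takes over 72 s, if anything falls off the work surface, if the arm or the gripper's body presses on something with over 40 N, if the wrist force passes 120 N, or if a joint passes its speed limit or range.

## Working session

There is one attempt and no reset: what is moved stays moved. The work goes in short steps, each a Python script; the robot and the scene stay as the last script left them, time stands still between calls to the robot, and variables do not carry over. Pictures are saved under pics/ and viewed, about 8 in all and at most 12, crops included, and the job is handed in when it is done.

```bash
ls && mkdir -p pics && cat > h.py <<'E'
import numpy as np, cv2
from scipy.spatial.transform import Rotation as R
from plant import arm
def rot(o):
    o=np.array(o,float)
    return R.from_euler('xyz',o).as_matrix() if o.shape==(3,) else (o if o.shape==(3,3) else R.from_quat(o).as_matrix())
def cam(name):
    p=np.array(arm.get_tcp_pos()); o=rot(arm.get_ee_rot())
    c=arm.read_camera(name)
    if name=='wrist':
        T=np.eye(4);T[:3,:3]=o;T[:3,3]=p; c['T']=T@np.array(c['T_tool_cam'])
    else:
        T=np.eye(4);T[:3,:3]=rot(c['orientation']);T[:3,3]=c['position'];c['T']=T
    c['K']=np.array([[c['fx'],0,c['cx']],[0,c['fy'],c['cy']],[0,0,1.]])
    return c
def cloud(c):
    v,u=np.mgrid[0:480,0:640]
    n=cv2.undistortPoints(np.stack([u.ravel(),v.ravel()],1).astype(np.float64)[:,None],c['K'],np.array(c['dist'])).reshape(480,640,2)
    d=c['depth'][...,None]
    P=np.concatenate([n*d,d],2)
    return P@c['T'][:3,:3].T+c['T'][:3,3]
def onplane(c,uv,z):
    n=cv2.undistortPoints(np.array(uv,float).reshape(-1,1,2),c['K'],np.array(c['dist'])).reshape(-1,2)
    r=np.c_[n,np.ones(len(n))]@c['T'][:3,:3].T; o=c['T'][:3,3]
    return o+r*((z-o[2])/r[:,2])[:,None]
E
python3 - <<'E'
from h import *
for n in ('scene','top'):
    c=cam(n); cv2.imwrite(f'pics/{n}0.png',c['image']); np.save(f'pics/{n}0.npy',cloud(c))
    print(n,c['position'],c['orientation'])
print(arm.get_ee_rot(),arm.tcp_to_tips,arm.get_clock(),arm.get_force())
E
```

```text
pics
scene [1.31887802 0.00917674 1.09746879] [-2.47560168  0.00434192  1.7295529 ]
top [ 0.36537772 -0.09014421  1.23691821] [-2.94943368e+00  1.20413363e-04 -1.54395398e+00]
[-1.57059307  0.00159879 -1.22704288] 0.025 0.1 [0.8575316  0.33528316 0.16901644]
```

View pics/top0.png

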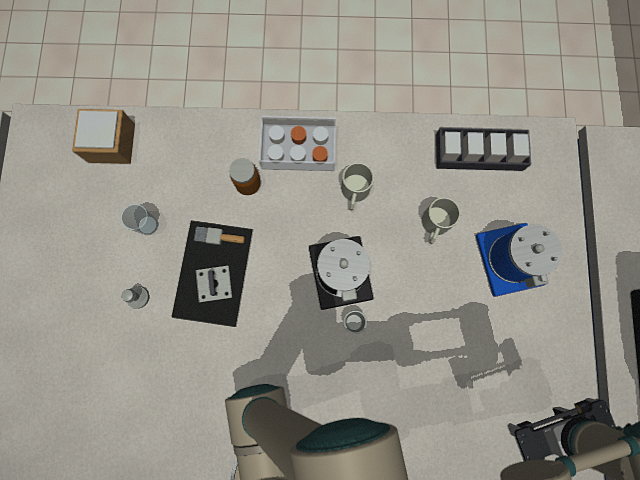

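View pics/scene0.png

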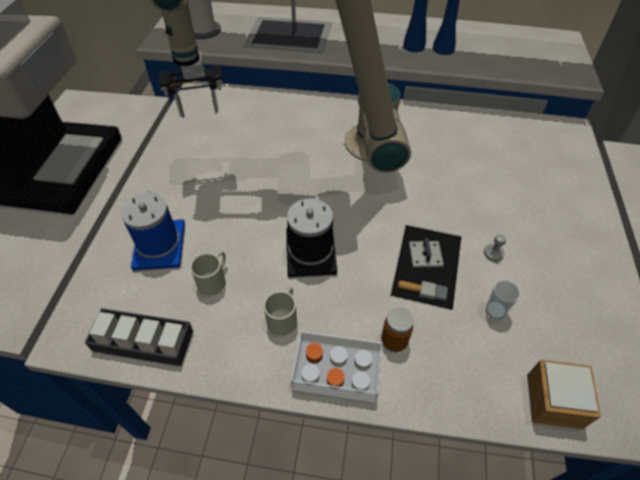

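The top picture shows the carrier at about (213,283), with its bar running nearly along the rows. The black grinder's collar is at about (344,264) and the brush at (220,237). The blue grinder at (534,250) is a decoy. The scene view shows the same layout.

```bash
python3 - <<'E'
from h import *
P=np.load('pics/top0.npy')
def rep(n,u,v,r,z0,z1):
    Q=P[v-r:v+r,u-r:u+r].reshape(-1,3);Q=Q[(Q[:,2]>z0)&(Q[:,2]<z1)]
    (c,s,a)=cv2.minAreaRect((Q[:,:2]*1000).astype(np.float32))
    print(n,len(Q),'med',np.median(Q,0).round(4),'rect mm',np.round(c,1),np.round(s,1),round(a,1))
    return Q
rep('plate',213,283,28,.011,.025);b=rep('bar',213,283,28,.032,.06)
rep('collar',344,264,36,.155,.172); rep('hub',344,264,36,.183,.20)
rep('mugA',356,182,25,.07,.1)
# wrist views
def look(x,y,z,yaw,n):
    arm.move_to([x,y,z],[-np.pi/2,0,yaw]);arm.wait(.2)
    c=cam('wrist');cv2.imwrite(f'pics/{n}.png',c['image']);np.savez(f'pics/{n}.npz',P=cloud(c),T=c['T'],K=c['K'],dist=c['dist'])
    print(c['T'].round(3).tolist(),arm.get_clock())
c=cam('wrist');print(np.array(c['T_tool_cam']).round(4).tolist(),c['fx'])
E
```

```text
plate 861 med [0.4774 0.1796 0.0157] rect mm [479.3 186.4] [143.7 141.5] 9.2
bar 140 med [0.4775 0.1844 0.047 ] rect mm [477.5 185.5] [61.9 12.9] 9.8
collar 2054 med [ 0.513  -0.1412  0.1656] rect mm [ 515.9 -142.4] [119.1 119.6] 38.3
hub 56 med [ 0.5154 -0.1419  0.1864] rect mm [ 508.2 -128.8] [18.3 50.5] 29.4
mugA 317 med [ 0.7397 -0.1742  0.0859] rect mm [ 744.1 -173.3] [79.5 96.4] 44.8
[[1.0, 0.0002, -0.0001, 0.0005], [0.0002, -0.27, 0.9629, -0.1543], [0.0001, -0.9629, -0.27, 0.0789], [0.0, 0.0, 0.0, 1.0]] 373.9969795796976
```

The bar top is at 47 mm, the collar at 165.6 mm, and the sizes all match what's given. Next I'll look from near at both.

```bash
python3 - <<'E'
from h import *
def look(x,y,z,yaw,n):
    arm.move_to([x,y,z],[-np.pi/2,0,yaw]);arm.wait(.2)
    c=cam('wrist');cv2.imwrite(f'pics/{n}.png',c['image']);np.savez(f'pics/{n}.npz',P=cloud(c),T=c['T'],K=c['K'],dist=c['dist'])
    print(n,c['T'][:3,3].round(3).tolist(),arm.get_clock())
look(.5157,-.1423,.31,-1.4,'g1')
look(.4775,.1852,.18,.171-np.pi/2,'c1')
a=cv2.imread('pics/g1.png')
cv2.imwrite('pics/gc1.png',np.hstack([cv2.resize(cv2.imread(f'pics/{n}.png'),(400,300)) for n in('g1','c1')]))
E
```

```text
g1 [0.594, -0.13, 0.464] 2.2833
c1 [0.556, 0.197, 0.335] 3.8667
```

View pics/gc1.png

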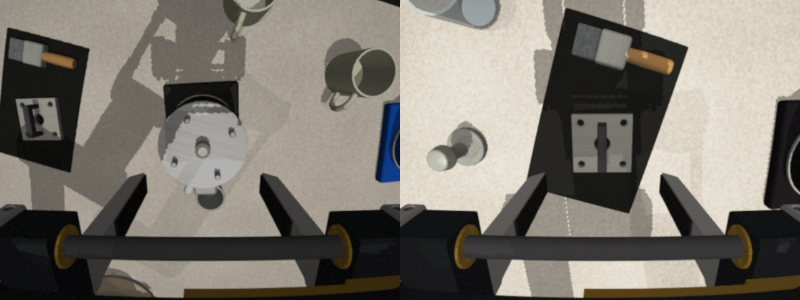

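View pics/g1.png

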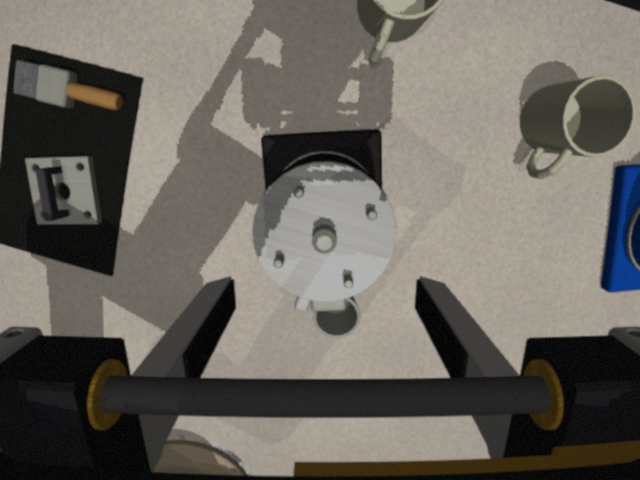

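g1 shows the collar centred at about (324,232) with the hub tip at (325,243). The studs are near (299,190), (372,212), (349,279) and (279,260). In the right half of the first picture the carrier lies square under the gripper. I'll refine both numerically.

```bash
python3 - <<'E'
from h import *
d=np.load('pics/g1.npz');P=d['P'];c=dict(d)
roi=np.zeros((480,640),bool);roi[150:310,245:405]=1
m=roi&(P[...,2]>.1715)&(P[...,2]<.19)
n,l,s,ce=cv2.connectedComponentsWithStats(m.astype(np.uint8))
for i in range(1,n):
    if s[i,4]>4:
        q=P[l==i]; print('blob',s[i,4],ce[i].round(1),q.mean(0).round(4),q[:,2].max().round(4))
q=P[roi&(abs(P[...,2]-.165)<.004)]
print('collar',cv2.minEnclosingCircle((q[:,:2]*1000).astype(np.float32)),q[:,2].mean())
d=np.load('pics/c1.npz');P=d['P']
roi=np.zeros((480,640),bool);roi[170:290,250:400]=1
for a,b in((.011,.02),(.038,.055)):
    q=P[roi&(P[...,2]>a)&(P[...,2]<b)]
    print('carrier',len(q),q.mean(0).round(4),cv2.minAreaRect((q[:,:2]*1000).astype(np.float32)))
g=cv2.imread('pics/g1.png')[165:300,245:405]
cv2.imwrite('pics/g1z.png',cv2.resize(g,None,fx=4.4,fy=4.4,interpolation=cv2.INTER_CUBIC))
E
```

```text
blob 94 [297.8 191.3] [ 0.5497 -0.1166  0.178 ] 0.1804
blob 94 [371.  213.8] [ 0.5419 -0.1755  0.1779] 0.1808
blob 546 [323.5 239.1] [ 0.5173 -0.1421  0.1844] 0.1883
blob 95 [277.6 261.6] [ 0.4905 -0.109   0.1776] 0.1797
blob 95 [347.5 281.5] [ 0.483  -0.168   0.1773] 0.18
collar ((508.83721923828125, -141.46791076660156), 66.06989288330078) 0.16495188700628602
carrier 7183 [0.4799 0.186  0.0149] ((477.6709899902344, 185.77276611328125), (84.11649322509766, 84.22280883789062), 9.843802452087402)
carrier 1119 [0.4797 0.186  0.0467] ((477.6098327636719, 185.70465087890625), (61.897918701171875, 11.990360260009766), 9.74438762664795)
```

View pics/g1z.png

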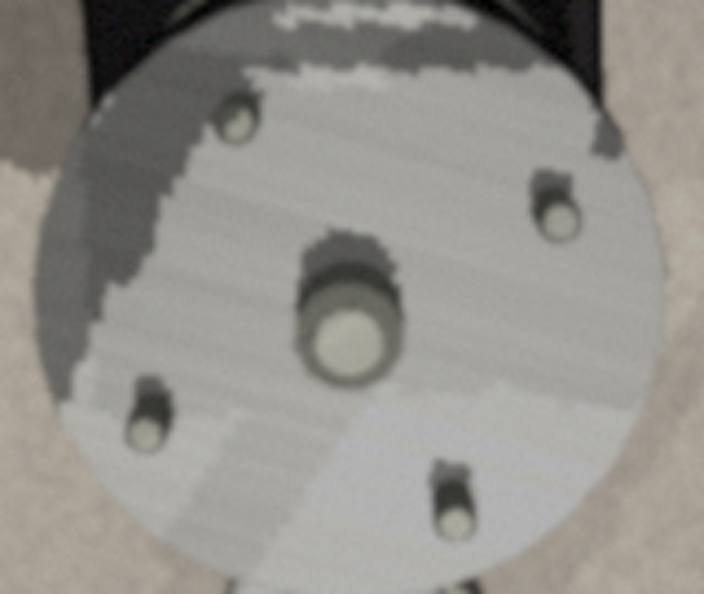

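```bash
python3 - <<'E'
from h import *
d=np.load('pics/g1.npz');c=dict(d)
uv=np.array([(239,118),(559,221),(455,522),(146,433),(348,342)])/4.4-.39+[245,165]
S=onplane(c,uv[:4],.179);H=onplane(c,uv[4:],.187)
print(S.round(4).tolist(),'ctr',S.mean(0).round(4),'hub',H.round(4),'side',[np.linalg.norm(S[i]-S[i-1]).round(4) for i in range(4)])
e=[S[0]-S[3],S[1]-S[2]];print('ang',[np.arctan2(v[1],v[0]).round(4) for v in e],[np.arctan2(v[0],-v[1]).round(4) for v in (S[1]-S[0],S[2]-S[3])])
o=[-np.pi/2,0,.171-np.pi/2]; x,y=.4776,.1856
arm.move_to([x,y,.12],o)
print('hit',arm.move_straight([x,y,.046],o,.08,f_stop=8))
arm.grab(30);print(arm.get_finger_gap(),arm.get_force(),arm.get_tcp_pos(),arm.get_ee_rot())
print('hit',arm.move_straight([x,y,.15],o,.1));arm.wait(.3)
print(arm.get_finger_gap(),arm.get_force(),arm.get_moment())
arm.move_straight([x,y,.30],o,.2)
o2=[-np.pi/2,0,-.128-np.pi/2]
arm.move_to([.516,-.1425,.30],o2);arm.wait(.3)
print(arm.get_tcp_pos(),arm.get_ee_rot(),arm.get_force(),arm.get_clock())
w=cam('wrist');cv2.imwrite('pics/w2.png',w['image']);np.savez('pics/w2.npz',P=cloud(w),T=w['T'],K=w['K'],dist=w['dist'])
E
```

```text
[[0.5499, -0.1175, 0.179], [0.5414, -0.176, 0.179], [0.4822, -0.1684, 0.179], [0.4898, -0.1094, 0.179]] ctr [ 0.5158 -0.1428  0.179 ] hub [[ 0.5154 -0.1426  0.187 ]] side [np.float64(0.0606), np.float64(0.0591), np.float64(0.0597), np.float64(0.0595)]
ang [np.float64(-0.1341), np.float64(-0.1268)] [np.float64(-0.144), np.float64(-0.1284)]
hit False
0.12788504107007967 [0.39596444 0.79023931 0.13336554] [0.47762094 0.18567491 0.04600286] [-1.57071828e+00  1.14002745e-04 -1.39983726e+00]
hit False
0.12550396468219419 [ 0.3697687   0.15630578 -4.95253687] [0.00664985 0.00908356 0.02262041]
[ 0.5161546  -0.14155366  0.30014012] [-1.57054291e+00  7.73368401e-05 -1.69717587e+00] [ 0.83436089  0.47556243 -4.75185193] 10.4583
```

View pics/w2.png

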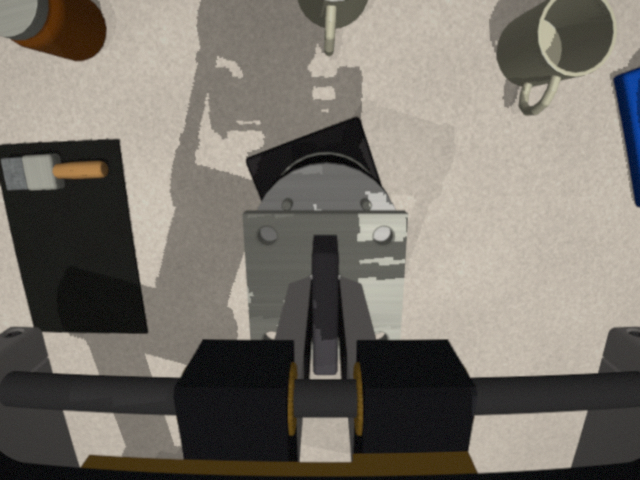

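The carrier is held square. Its far holes are at (268,235) and (383,234), parallel to the studs seen behind at (288,204) and (366,204). I'll measure the in-hand offset from the holes and plate edges, and re-measure the two studs in the same picture.

```bash
python3 - <<'E'
from h import *
c=dict(np.load('pics/w2.npz'));P=c['P']
print('tcp now',arm.get_tcp_pos())
im=cv2.imread('pics/w2.png')
t=np.array([.51615,-.14155]);a=-.1264
ex=np.array([np.cos(a),np.sin(a)]);ey=np.array([-ex[1],ex[0]])
m=(P[...,2]>.262)&(P[...,2]<.276)
m[345:]=0
q=P[m];print('plate z',np.median(q[:,2]),'x rel',np.percentile((q[:,:2]-t)@ex,[99,99.8]),'y rel',np.percentile((q[:,:2]-t)@ey,[.2,1,99,99.8]))
H=onplane(c,[(268,235),(383,234)],.269)[:,:2];print('holes rel',((H-t)@ex).round(4),((H-t)@ey).round(4))
E2=onplane(c,[(246,212),(406,211)],.269)[:,:2];print('corners rel',((E2-t)@ex).round(4),((E2-t)@ey).round(4))
m=(P[...,2]>.1715)&(P[...,2]<.185);m[:180]=0;m[215:]=0
n,l,s,ce=cv2.connectedComponentsWithStats(m.astype(np.uint8))
for i in range(1,n):
    if s[i,4]>20: print(s[i,4],ce[i],P[l==i].mean(0))
cv2.imwrite('pics/w2z.png',cv2.resize(im[190:260,235:415],None,fx=4.4,fy=4.4,interpolation=cv2.INTER_CUBIC))
E
```

```text
tcp now [ 0.51613717 -0.14175031  0.3001438 ]
plate z 0.26913349233188066 x rel [0.04185809 0.04200408] y rel [-0.04221854 -0.04174016  0.0409595   0.04143525]
holes rel [0.0302 0.0308] [ 0.0289 -0.0302]
corners rel [0.0422 0.0428] [ 0.0396 -0.0414]
101 [286.0990099  203.99009901] [ 0.54976207 -0.11691582  0.17810438]
98 [365.44897959 204.12244898] [ 0.54218524 -0.17577523  0.17805871]
```

View pics/w2z.png

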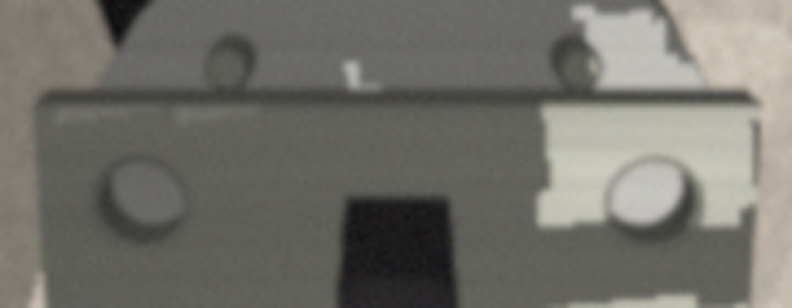

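In-hand offset is under 1 mm, and the stud angle of about -0.130 agrees in both pictures. Next is a gentle descent.

```bash
cat >> h.py <<'E'
def st(s=''): print(s,'tcp',np.round(arm.get_tcp_pos(),4),'yaw',round(arm.get_ee_rot()[2]+np.pi/2,4),'F',np.round(arm.get_force(),1),'M',np.round(arm.get_moment(),2),'t',round(arm.get_clock(),1),flush=True)
E
python3 - <<'E'
from h import *
g=np.array([.5160,-.1424]);o=[-np.pi/2,0,-.130-np.pi/2]
arm.move_straight([*g,.25],o,.08);arm.wait(.4);st('above')
cmd=g+(g-np.array(arm.get_tcp_pos())[:2])
arm.move_straight([*cmd,.24],o,.03);arm.wait(.4);st('corr')
for z in (.223,.2055):
    h=arm.move_straight([*cmd,z],o,.02,f_stop=6);st(f'{z} hit {h}')
    if h: break
E
```

```text
above tcp [ 0.5161 -0.1424  0.2502] yaw -0.13 F [ 0.3 -1.  -4.7] M [ 0.04  0.01 -0.04] t 11.7
corr tcp [ 0.516  -0.1424  0.2401] yaw -0.13 F [-0.2  0.6 -4.8] M [0.05 0.06 0.01] t 12.6
0.223 hit False tcp [ 0.516  -0.1424  0.2231] yaw -0.13 F [-0.5 -0.2 -4.9] M [ 0.06 -0.01  0.03] t 13.6
0.2055 hit True tcp [ 0.5158 -0.1425  0.2112] yaw -0.13 F [ 0.7 -1.5  5.3] M [-0.1   0.02 -0.01] t 14.2
```

It stopped 5 mm above home, already past the stud tips. That could be a wedge or slip in the grip, so I'll ease off and try again with small shifts.

```bash
python3 - <<'E'
from h import *
o=[-np.pi/2,0,-.130-np.pi/2]
arm.wait(.3);st('rest')
p=np.array(arm.get_tcp_pos())
arm.move_straight([p[0],p[1],.214],o,.02);arm.wait(.3);st('eased')
p=np.array(arm.get_tcp_pos())
h=arm.move_straight([p[0],p[1],.2055],o,.012,f_stop=8);arm.wait(.2);st(h)
w=cam('wrist');cv2.imwrite('pics/w3.png',w['image']);np.savez('pics/w3.npz',P=cloud(w),T=w['T'],K=w['K'],dist=w['dist'])
P=cloud(w);m=(P[...,2]>.172)&(P[...,2]<.19);m[345:]=0;m[:150]=0;m[:,:220]=0;m[:,420:]=0
q=P[m];A=np.c_[q[:,:2]-[.516,-.1424],np.ones(len(q))];k=np.linalg.lstsq(A,q[:,2],rcond=None)[0];print('plate top fit slope,z',k.round(4),len(q))
E
```

```text
rest tcp [ 0.5159 -0.1425  0.2111] yaw -0.1299 F [0.9 0.1 6.6] M [-0.02  0.04 -0.02] t 14.5
eased tcp [ 0.5157 -0.1424  0.2137] yaw -0.13 F [-0.7 -1.  -3.9] M [0.   0.02 0.03] t 15.2
True tcp [ 0.5159 -0.1426  0.2112] yaw -0.13 F [ 0.3 -0.2  5. ] M [-0.    0.09  0.01] t 15.8
plate top fit slope,z [-0.0091  0.0017  0.1801] 14155
```

View pics/w3.png

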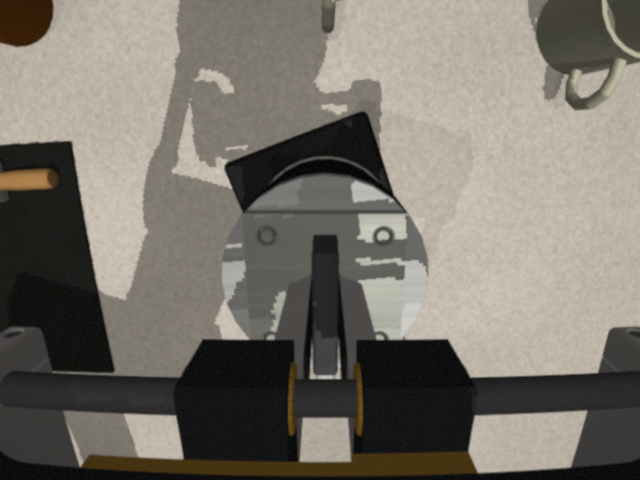

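All four studs are in the holes (visible as rings at (267,235) and (383,235)), with the plate flat about 5 mm high. The cause is geometry: at this height the fingertips (0.186) land on the hub top (0.187). Letting it drop could hit hard. Instead I'll raise it, rest it turned on the stud tips, take the bar about 8 mm higher (tips above the hub), then turn back and seat it.

```bash
python3 - <<'E'
from h import *
o=lambda a:[-np.pi/2,0,a-np.pi/2]
g=[.5159,-.1425]
arm.move_straight([*g,.2245],o(-.13),.04);arm.wait(.2);st('up')
arm.move_straight([*g,.2245],o(.17),.05);arm.wait(.2);st('turned')
h=arm.move_straight([*g,.217],o(.17),.01,f_stop=4);arm.wait(.2);st(f'rest on tips {h}')
if h and arm.get_tcp_pos()[2]>.2175:
    arm.gripper_open();arm.wait(.3);st('open')
    z=arm.get_tcp_pos()[2]
    arm.move_straight([*g,.220+.0085],o(.17),.03);arm.wait(.3)
    arm.grab(35);arm.wait(.2);st('regrip');print(arm.get_finger_gap())
    arm.move_straight([*g,.2325],o(.17),.02);arm.wait(.3);st('lifted')
    w=cam('wrist');cv2.imwrite('pics/w4.png',w['image']);P=cloud(w)
    t=np.array(arm.get_tcp_pos())[:2];q=P[130:345,200:440].reshape(-1,3);q=q[(q[:,2]>.187)&(q[:,2]<.205)]
    e=np.array([np.cos(.17),np.sin(.17)]);print(len(q),np.median(q[:,2]),np.percentile((q[:,:2]-t)@e,99.5),np.percentile((q[:,:2]-t)@[-e[1],e[0]],[.5,99.5]))
E
```

```text
up tcp [ 0.5157 -0.1424  0.2241] yaw -0.13 F [-0.4 -0.9 -3.7] M [0.02 0.02 0.02] t 16.6
turned tcp [ 0.5159 -0.1425  0.2245] yaw 0.169 F [-0.5 -0.  -4.8] M [ 0.01 -0.   -0.01] t 17.2
rest on tips True tcp [ 0.5159 -0.1425  0.2199] yaw 0.1699 F [-0.6 -0.4  6.3] M [0.03 0.01 0.07] t 17.9
open tcp [ 0.5147 -0.142   0.218 ] yaw 0.1699 F [0.4 0.3 0.3] M [ 0.01 -0.    0.03] t 19.6
regrip tcp [ 0.5159 -0.1425  0.2285] yaw 0.17 F [ 0.1 -0.   0.3] M [0.02 0.04 0.02] t 21.8
0.12303661503819954
lifted tcp [ 0.5158 -0.1425  0.2323] yaw 0.17 F [-0.   0.6 -4.5] M [0.04 0.04 0.02] t 22.4
12990 0.19276013214360652 0.04171357874033593 [-0.04213831  0.04113816]
```

```bash
python3 - <<'E'
from h import *
o=lambda a:[-np.pi/2,0,a-np.pi/2]
g=[.5159,-.1425]
arm.move_straight([*g,.2325],o(-.13),.05);arm.wait(.3);st('turned')
h=arm.move_straight([*g,.2130],o(-.13),.012,f_stop=6);arm.wait(.3);st(f'down {h}')
w=cam('wrist');cv2.imwrite('pics/w5.png',w['image']);P=cloud(w)
q=P[205:345,240:415].reshape(-1,3);q=q[(q[:,2]>.17)&(q[:,2]<.1785)];print(len(q),'plate top',np.median(q[:,2]))
E
```

```text
turned tcp [ 0.5159 -0.1425  0.2325] yaw -0.1294 F [-0.7 -1.  -4.2] M [ 0.09  0.02 -0.04] t 23.2
down True tcp [ 0.5159 -0.1425  0.2145] yaw -0.13 F [ 0.1 -0.   5.5] M [-0.    0.    0.01] t 24.9
13046 plate top 0.17496156380973502
```

The plate top is at 0.1750, so it's fully home. Next: release, withdraw and check.

```bash
python3 - <<'E'
from h import *
o=[-np.pi/2,0,-.13-np.pi/2]
arm.gripper_open();arm.wait(.3);st('open')
arm.move_straight([.5159,-.1425,.33],o,.08);arm.wait(.4);st('clear')
w=cam('wrist');cv2.imwrite('pics/w6.png',w['image']);P=cloud(w)
q=P[130:330,220:430].reshape(-1,3)
for a,b in((.1705,.178),(.195,.215)):
    r=q[(q[:,2]>a)&(q[:,2]<b)];A=np.c_[r[:,:2]-[.516,-.1424],np.ones(len(r))];k=np.linalg.lstsq(A,r[:,2],rcond=None)[0]
    print(len(r),'slope,z',k.round(4),cv2.minAreaRect((r[:,:2]*1000).astype(np.float32)))
E
```

```text
open tcp [ 0.5145 -0.1419  0.2125] yaw -0.13 F [ 0.2 -0.  -0.6] M [ 0.01  0.01 -0.06] t 26.6
clear tcp [ 0.5159 -0.1425  0.3299] yaw -0.13 F [-0.3 -0.2  0.2] M [-0.    0.01 -0.03] t 28.6
7712 slope,z [-0.0006  0.0006  0.1749] ((515.7523803710938, -142.3837890625), (84.42864227294922, 84.4668960571289), 82.53421020507812)
1248 slope,z [-0.0163  0.0024  0.2066] ((516.0181884765625, -142.60121154785156), (11.969887733459473, 61.93855285644531), 82.41007995605469)
```

View pics/w6.png

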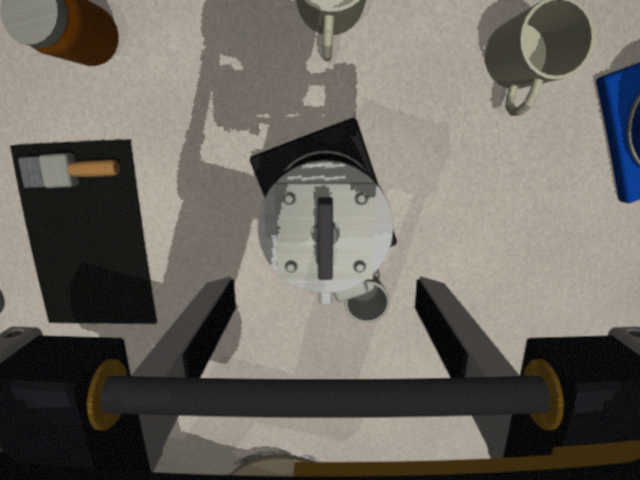

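The carrier sits flat on the collar at about (325,233), with a stud showing in each of its four holes. The gripper is well clear and the other things look untouched.

```bash
python3 -c "
from h import *
arm.job_done();st('done')"
```

```text
the job is handed in; nothing more can be done
the job is handed in; nothing more can be done
```

The burr carrier is back on the black grinder, fully home on all four studs, released and handed in about 29 s into the 72 s allowed.

**What went wrong on the way:** the first descent stopped 5 mm above home, because with that low grip the fingertips came down on the hub with roughly 10 N. I raised the carrier, rested it turned on the stud tips, and gripped the bar 8.5 mm higher. I then turned it back to -0.13 rad and lowered it with a 6 N stop. The reading settled about 10 N above the free-hanging value when it touched the collar.

**Last checks from the wrist camera:**
- **Height:** the plate top is at 0.1749 m, against 0.175 m expected.
- **Tilt:** about 0.001 rad.
- **Centre:** (0.5158, -0.1424), within about 1 mm of the measured seat.
- **Studs and gripper:** a stud shows in each of the four holes, and the gripper is well clear.

**Not fully checked:** the bystanders in the last view look unmoved, but I did not measure them. The bar's top gave a slope of -0.016, which I put down to noise on so small a surface since the plate itself reads flat.

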